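# Unlock the adhesive rack and set out the bottles

## Task

The adhesive dropper bottles have come in their transport rack: unscrew both orange knurled nuts from their studs and put them in the shallow yellow tray, then lift off the aluminium hold-down bar and lay it flat, centred along the wooden strip. Then take every bottle out of the rack and stand it upright on the green mat, wholly on it; the bottles are top-heavy and none may tip over on the way. Leave the other things on the bench where they are.

Things in the scene. Friction and masses are not known exactly. Their poses are not given: they have to be found in the camera images.
- rack: blue transport rack, fixed to the table; origin at the centre of its underside, z up. Base 90 (x) x 300 (y) x 12 mm; three pockets at y = -55, 0, +55 mm, each 31 mm square and 12 mm deep with their floor 12 mm above the table and rim 24 mm above it, each empty or holding one bottle. At y = +125 and -125 mm stands a grey round post 40 mm across and 124 mm high, with the threaded stud on top of it. Nothing of the rack is higher than 174 mm
- stud_l (a point): top end of the threaded stud at the rack's y = +125 mm, on its axis, 174 mm above the table (10 mm above the nut at the start). Plain 20 mm shank, then a coarse right-hand brass thread, 20.6 mm over the crests, lead 20 mm a turn: the nut comes off counter-clockwise seen from above, is free after 4.7 to 5.3 rad (rising 15 to 17 mm), then lifts straight off
- stud_r (a point): top end of the other stud, at the rack's y = -125 mm, 174 mm above the table; the same in all respects (also right-hand). On either stud a nut has about 2 mm of axial play and keeps its place when let go half-way
- nut_l: knurled orange hand nut, 12-sided, 45 mm across the flats (46.5 mm over the knurl ridges), 32 mm high, about 80 g, open 25 mm bore from top to bottom; origin at the centre of its underside, z up along its axis. At the start it is screwed down on its stud and stands on the bar (underside 132 mm above the table). Its four inner lugs run in the thread of stud_l
- nut_r: knurled orange hand nut, 12-sided, 45 mm across the flats (46.5 mm over the knurl ridges), 32 mm high, about 80 g, open 25 mm bore from top to bottom; origin at the centre of its underside, z up along its axis. At the start it is screwed down on its stud and stands on the bar (underside 132 mm above the table). Its four inner lugs run in the thread of stud_r
- bar: aluminium hold-down bar, 50 (x) x 308 (y) x 8 mm, about 350 g, lying on the two posts with its underside 124 mm above the table, above the bottle caps; each stud passes through a 26 mm square hole at y = +-125 mm. Origin at the centre of its underside. A black upright grip block on its middle, 16 (x) x 36 (y) mm, reaches from 8 to 48 mm above the origin
- strip: light wooden strip fixed to the table in front of the rack, 90 (x) x 320 (y) x 12 mm; origin at the centre of its underside; the bar's resting place, bar lengthwise along the strip's y
- mat: green bench mat, fixed, 170 (x) x 120 (y) x 4 mm; origin at the centre of its underside; where the bottles are to stand. It lies to the left or to the right of the rack
- nut_tray: loose shallow yellow tray, 180 (x) x 120 (y) mm outside, walls 4 mm thick and 20 mm high; floor 4 mm thick; about 350 g; origin at the centre of its underside; on the other side of the rack from the mat
- bottle_1: tall top-heavy dropper bottle, 108 mm high, about 120 g: amber body 28 mm across up to 70 mm, short neck, heavy 12-sided white cap 32 mm across the flats from 76 to 108 mm above the underside; origin at the centre of its underside. It tips over easily. It stands in one of the rack's pockets, underside 12 mm above the table (or is absent)
- bottle_2: tall top-heavy dropper bottle, 108 mm high, about 120 g: amber body 28 mm across up to 70 mm, short neck, heavy 12-sided white cap 32 mm across the flats from 76 to 108 mm above the underside; origin at the centre of its underside. It tips over easily. It stands in one of the rack's pockets, underside 12 mm above the table (or is absent)
- bottle_3: tall top-heavy dropper bottle, 108 mm high, about 120 g: amber body 28 mm across up to 70 mm, short neck, heavy 12-sided white cap 32 mm across the flats from 76 to 108 mm above the underside; origin at the centre of its underside. It tips over easily. It stands in one of the rack's pockets, underside 12 mm above the table (or is absent)
- frame: orange spectacle frame lying on the bench, about 60 x 125 x 6 mm; not part of the job, to be left where it is; origin on its underside
- knife: closed red pocket knife, 90 x 22 x 16 mm; not part of the job, to be left where it is; origin on its underside
- block_a: black moulded block, 50 x 30 x 18 mm; not part of the job, to be left where it is; origin on its underside
- block_b: black moulded block, 50 x 30 x 18 mm; not part of the job, to be left where it is; origin on its underside
- driver: red-handled screwdriver lying behind the rack, about 200 mm long; not part of the job, to be left where it is; origin on its underside
Not all that is in view belongs to the job. What is shaped like the nut_l but purple or red is not meant.

How it is judged:
By the outcome, as a careful person would: the job done as asked, in the order asked, and still so for the second after the job is handed in, with the robot touching nothing.
Of bottle_1, bottle_2, bottle_3 only 1 to 3 are there at a start; the rules pass over those that are not, and their reading is None.
At some moment in a run one of nut_tray may be knocked a few centimetres aside while the robot is not near it.
It also fails if it takes over 210 s, if anything falls off the work surface, if the arm or the gripper's body presses on something with over 40 N, if the wrist force passes 120 N, or if a joint passes its speed limit or range.

## Robot

A 6-joint arm with a two-finger parallel gripper is mounted at the origin on the work surface. World frame = base frame: x ahead of the robot, y to its left, z up, the work surface at z = 0. Lengths are in mm, angles in rad, forces in N, time in s.
With the tool pointing down it reaches from about 300 to 775 mm from the base axis. Payload 14.6 kg.
Tool frame: the origin (TCP) lies where the fingers leave the gripper's body, on its centre line; the fingertips stand 97 mm ahead of it and the grasp point (between the pads) lies ahead of it (grip_depth is the z of the grasp point in the tool frame, in mm); z points along the fingers, y is the line along which they close (so a half turn about z gives the same grasp; the last joint's range is limited). The gripper opens to 94 mm and grips with 3 to 60 N. Pads are 16 mm wide; open, the fingers measure 119 mm over their backs; the gripper's body (75 mm by 177 mm) begins 78 mm behind the grasp point.
Start: joints at [-1.377, 0.3, 1.521, -0, 1.321, -0.067], TCP at [141.813, -531.394, 302.646] pointing down, gripper open.
Joint ranges: [-3.03, 3.03], [-0.79, 2.21], [0.23, 2.52], [-1.04, 4.18], [0, 3.07], [-2.55, 2.55]. Speed limits (rad/s): [2.22, 2.22, 2.57, 3.14, 3.14, 3.14].

## Interface

Orientations are given as [roll, pitch, yaw] about the fixed x, y, z axes, in that order (R = Rz(yaw) Ry(pitch) Rx(roll)).
In Python, from cell import read_state, camera, sign_off, regions_of, spot_point, grip_depth gives the robot as it stands. The module is installed in compiled form; this text tells all that it offers.
- The arm moves only by the tool send_rows, never from a script. Its argument "series" is a list of rows, each a list of 3 entries, a list of its own where there are three numbers: the shift along the world's x, y, z in mm, then the turn about the world's z in degrees, then the closure, from -1 (fully open) to 1 (shut), so that 0 is half open. A call has 1 to 12 rows; each row shifts and turns the commanded pose from where the row before left it; what a row does not reach is not made up. A row lasts 1/10 s, in which the tool goes at most 50 mm and 8.59 degrees, less where a joint would pass 70% of its speed; a pose out of reach is approached as far as the arm can. A call is refused whole if a number of a shift passes 50 or a number of a turn 8.59, either way. A call with a gripper value outside its range is refused whole. The fingers move at their own pace and stop on an object; "squeeze" is the grip in N (left out, the last holds). Time passes only in rows, so rows that do not move let the fingers close. It gives the time, the measured TCP pose, the force, the opening and the grip force at its end, in the units of the state.
- read_state(): the state, without advancing time (a new reading comes with each control period).
- camera(name): name is "scene" or "side" or "wrist"; returns a dict with "color" (420x560x3 uint8, blue, green, red), "fx", "fy", "cx", "cy" (pixels), "camera_from_world" (4x4, takes a point from world to camera coordinates). Camera axes: x right, y down, z forward; pixel columns grow to the right and rows downward; lengths in mm; the calibration is good to about 2 mm. A picture is of the moment at which its call begins. There is no depth.
- sign_off(): hands the job in; it is judged then, once.
Trained networks look in a picture, given as the dict that the camera call returned (one of the last four; its "shot" number tells which), for a name from the list of things; names that differ only in an ending like _2 or _b are one class to them, and where a whole thing is asked for, a point or a joint stands for the part that bears it (a point fixed in the world has none). Each returns a list of dicts, best first, with "confidence" (0 to 1); they miss things now and then, are a little off and sometimes report something else, mostly with a low value. They report only what shows in the picture. A call takes as long as a camera call. They do not tell look-alikes from the thing itself.
- regions_of(thing, picture): "mask" (420x560 bool, what is visible of it).
- spot_point(thing, picture): "point" ([x, y, z] in mm, in the coordinates of the camera as it stood for that picture, good to about 4 mm: a listed point, or the origin of a listed thing).
The state is a dict: "clock": time; "joints": joint angles; "qd": joint speeds; "effort": joint torques, N m; "eef_pos": TCP position; "eef_rot": TCP orientation; "wrist_force": force on the tool from outside, world axes, zero at the start; "moment": the same for the moment, N m; "finger_gap": finger opening in mm; "finger_force": force on a finger pad.
Only numpy, scipy, OpenCV 4.12 (cv2) and the standard library are available. Lean on these libraries where they do the work, as an engineer would, in place of code of your own. Each camera call takes 0.05 s, during which the arm holds its last target. There are 200 camera calls.

## Working session

There is one attempt and no reset: what is moved stays moved. The work goes in short steps, Python scripts to look and compute and a tool call to move; the robot and the scene stay as the last step left them, time stands still between calls to the robot, and variables do not carry over. Pictures are saved under pics/ and viewed, at most 14 in all, crops included, and the job is handed in when it is done.

Besides the shell and the picture viewer there is one more tool, called after "Request:" as a command line: name --argument value ..., lists and objects as JSON in quotes. send_rows: Moves the arm, as the interface text tells. Its arguments: {"type":"object","properties":{"series":{"type":"array"},"squeeze":{"type":"number"}},"required":["series"]}

```bash
mkdir -p pics; cat > h.py <<'E'
import numpy as np, cv2
from cell import *
def w(p,pic):
    T=np.linalg.inv(pic["camera_from_world"]); return (T@np.r_[p,1])[:3]
def pts(pic,names):
    for n in names:
        for d in spot_point(n,pic)[:4]:
            if d["confidence"]>.2:
                c=d["point"]; print(n,round(d["confidence"],2),w(c,pic).round(0),"px",int(pic["fx"]*c[0]/c[2]+pic["cx"]),int(pic["fy"]*c[1]/c[2]+pic["cy"]))
def st():
    s=read_state()
    for k in ["clock","joints","eef_pos","eef_rot","wrist_force","finger_gap","finger_force"]: print(k,np.round(s[k],3))
E
python3 - <<'E'
from h import *
st(); print(grip_depth)
ims=[]
for n in ["scene","side"]:
    p=camera(n); cv2.imwrite(f"pics/{n}0.png",p["color"]); print(n)
    pts(p,["rack","stud_l","stud_r","nut_l","bar","strip","mat","nut_tray","bottle_1","frame","knife","block_a","driver"])
E
```

```text
clock 0.0
joints [-1.377  0.3    1.522 -0.     1.321 -0.067]
eef_pos [ 141.79  -531.257  302.09 ]
eef_rot [-3.14  -0.     0.261]
wrist_force [-0.184 -0.363 -0.595]
finger_gap 94.126
finger_force 0.0
78.39999999999999
scene
rack 0.76 [648.  14.  -3.] px 297 233
stud_l 0.75 [643. 142. 176.] px 320 175
stud_r 0.75 [643. 142. 176.] px 320 175
nut_l 0.77 [ 658. -110.  134.] px 275 235
nut_l 0.59 [831.  71.   2.] px 351 249
nut_l 0.56 [770. 118.   2.] px 344 231
nut_l 0.49 [644. 147. 130.] px 321 184
bar 0.69 [644. 143. 130.] px 320 184
bar 0.66 [651.  14.  -2.] px 298 233
bar 0.59 [651.  19. 122.] px 299 210
strip 0.69 [442.  32.   1.] px 255 199
mat 0.89 [509. 311.   1.] px 316 163
mat 0.56 [652. -41.  14.] px 288 241
nut_tray 0.66 [ 460. -329.    1.] px 186 271
bottle_1 0.67 [651. -43.  11.] px 287 242
bottle_1 0.45 [649.  69.  13.] px 307 220
frame 0.68 [741. 262.  -2.] px 360 201
knife 0.73 [743. 262.   1.] px 361 201
knife 0.53 [549. 480.   2.] px 350 142
block_a 0.55 [ 531. -481.   -2.] px 166 318
block_a 0.5 [803. -20.  -3.] px 328 264
block_a 0.47 [648.  14.  -2.] px 297 233
block
[... 317 characters left out ...]
 px 269 158
nut_l 0.73 [639. 144. 132.] px 269 172
nut_l 0.69 [830.  71.   3.] px 338 204
nut_l 0.66 [765. 124.   0.] px 311 200
nut_l 0.58 [ 653. -105.  135.] px 310 225
bar 0.9 [649.  21. 131.] px 289 196
strip 0.92 [446.  36.  -1.] px 219 249
mat 0.89 [505. 309.   0.] px 213 186
bottle_1 0.58 [648.  71.  10.] px 282 219
bottle_1 0.52 [651. -42.  13.] px 299 243
bottle_1 0.43 [ 742. -276.   -3.] px 371 300
frame 0.46 [741. 259.   3.] px 287 176
knife 0.72 [549. 481.   2.] px 211 154
knife 0.54 [ 464. -325.   -1.] px 273 355
block_a 0.87 [ 744. -275.   -2.] px 372 299
block_a 0.64 [651.  20.   4.] px 290 231
block_a 0.58 [ 531. -481.   -2.] px 331 407
driver 0.54 [802. -20.   4.] px 344 226
```

```bash
python3 - <<'E'
import cv2,numpy as np
a=cv2.imread("pics/scene0.png");b=cv2.imread("pics/side0.png")
a=cv2.resize(a[110:350,120:420],(600,480)); cv2.imwrite("pics/a.png",a)
b=cv2.resize(b[110:430,150:450],(560,597)); cv2.imwrite("pics/b.png",b)
E
```

```text
(no output)
```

View pics/a.png

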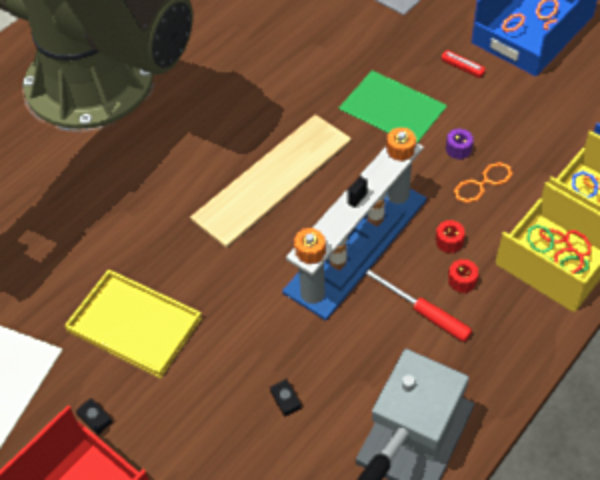

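View pics/b.png

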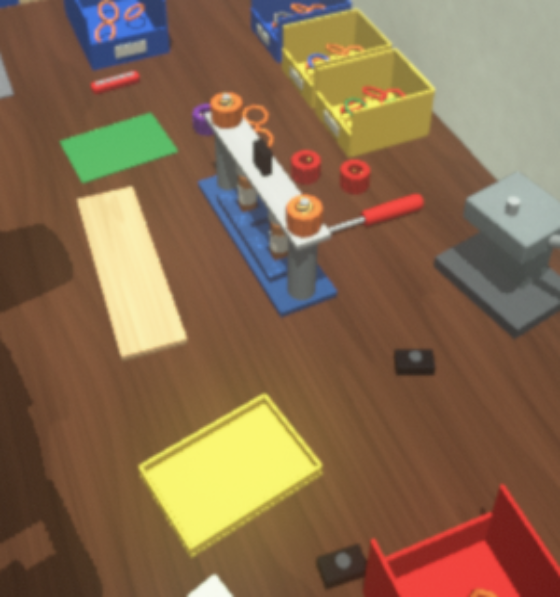

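The scene shows the two orange nuts on the studs at (401,142) and (310,243) in the enlarged scene view. The red nuts at (450,235) and (463,273) and the purple one at (459,142) lie loose on the bench, so they are look-alikes. Bottles stand in the two outer pockets and the middle one seems empty. The mat is on the left and the yellow tray on the right. I'll start with nut_r at about (653,-108).

Request:
send_rows --series '[[[30,25,2],-5,-1],[[30,25,2],-5,-1],[[30,25,2],-5,-1],[[30,25,2],-5,-1],[[30,25,2],-5,-1],[[30,25,2],-5,-1],[[30,25,2],-5,-1],[[30,25,2],-5,-1],[[30,25,2],-5,-1],[[30,25,2],-5,-1],[[30,25,2],-5,-1],[[30,25,2],-5,-1]]'

```text
clock: 2.6
eef_pos: [502.9, -230.1, 326.8]
eef_rot: [-3.141, -0.0, -0.79]
wrist_force: [-0.3, 0.0, -0.7]
finger_gap: 94.0
finger_force: 0.0
```

Request:
send_rows --series '[[[30,25,2],0,-1],[[30,25,2],0,-1],[[30,25,2],0,-1],[[30,25,2],0,-1],[[0,0,0],0,-1]]' --squeeze 30

```text
clock: 3.1
eef_pos: [624.0, -128.4, 333.9]
eef_rot: [-3.141, 0.001, -0.783]
wrist_force: [0.6, -0.5, -0.7]
finger_gap: 93.8
finger_force: 0.0
```

```bash
python3 - <<'E'
from h import *
st(); p=camera("wrist"); cv2.imwrite("pics/w1.png",p["color"])
pts(p,["stud_r","nut_r","bar","rack","bottle_1"])
E
```

```text
clock 3.1
joints [-2.610e-01  4.800e-01  1.202e+00  1.000e-03  1.460e+00  2.093e+00]
eef_pos [ 623.993 -128.362  333.94 ]
eef_rot [-3.141e+00  1.000e-03 -7.830e-01]
wrist_force [ 0.617 -0.459 -0.717]
finger_gap 93.79
finger_force 0.0
nut_r 0.93 [ 660. -106.  130.] px 233 194
nut_r 0.62 [767. 119.   1.] px 77 232
nut_r 0.57 [829.  66.  -2.] px 63 173
nut_r 0.4 [ 655. -107.  174.] px 230 210
```

View pics/w1.png

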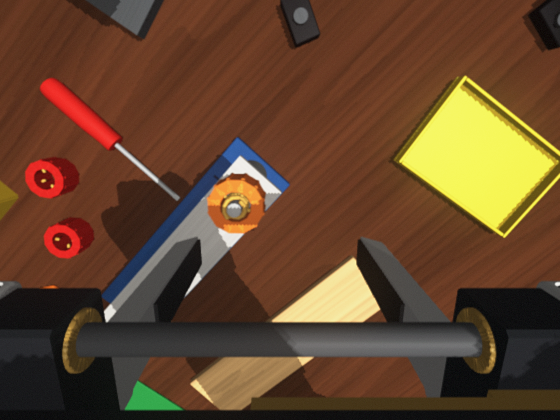

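The wrist view shows the orange nut_r at (236,203) with the stud top at (235,208). The tray is at (485,155) and the red nuts are to the left at (50,180) and (67,240).

```bash
cat >> h.py <<'E'
def bp(u,v,z,p):
    T=np.linalg.inv(p["camera_from_world"]); d=T[:3,:3]@np.r_[(u-p["cx"])/p["fx"],(v-p["cy"])/p["fy"],1]; o=T[:3,3]
    return o+d*(z-o[2])/d[2]
def rect(p,mask,z):
    "world min-area rect of a mask at height z"
    c=max(cv2.findContours(mask.astype(np.uint8),0,2)[0],key=cv2.contourArea)[:,0]
    q=np.array([bp(u,v,z,p)[:2] for u,v in c],np.float32); return cv2.minAreaRect(q)
E
python3 - <<'E'
from h import *
p=camera("wrist"); im=p["color"]
print(bp(235,208,174,p).round(1))
hsv=cv2.cvtColor(im,cv2.COLOR_BGR2HSV); m=cv2.inRange(hsv,(8,180,150),(20,255,255)); m[:160]=0;m[260:]=0
m[:,:190]=0;m[:,290:]=0
ys,xs=np.nonzero(m); print(xs.min(),xs.max(),ys.min(),ys.max())
for d in regions_of("bar",p)[:2]: print(d["confidence"],rect(p,d["mask"],132))
for d in regions_of("nut_tray",p)[:2]: print(d["confidence"],rect(p,d["mask"],20))
cv2.imwrite("pics/w2.png",cv2.resize(im[150:260,180:300],None,fx=5,fy=5,interpolation=2))
for n in ["scene","side"]:
    q=camera(n)
    for t,z in [("bar",132),("mat",4),("strip",12),("nut_tray",20)]:
        for d in regions_of(t,q)[:1]: print(n,t,round(d["confidence"],2),[np.round(x,1) for x in rect(q,d["mask"],z)])
E
```

```text
[ 651.8 -114.8  174. ]
201 257 179 233
0.87 ((649.9093017578125, -7.6429443359375), (51.523780822753906, 170.12998962402344), 2.489342451095581)
0.75 ((465.7157897949219, -325.77838134765625), (187.04153442382812, 122.26485443115234), 10.978082656860352)
scene bar 0.87 [array([649.7,  17.1]), array([ 52.5, 215.9]), np.float64(3.7)]
scene mat 0.72 [array([507.9, 306.6]), array([170.1, 120.1]), np.float64(6.0)]
scene strip 0.67 [array([443.4, -28. ]), array([204.7,  92.6]), np.float64(84.7)]
scene nut_tray 0.66 [array([ 466.9, -331.7]), array([186.7, 125. ]), np.float64(10.8)]
side bar 0.86 [array([638.6,  50. ]), array([ 39.7, 163.6]), np.float64(2.9)]
side mat 0.82 [array([505.6, 309.5]), array([169.8, 121.9]), np.float64(5.3)]
side strip 0.56 [array([442.2,  32.9]), array([328.4,  92.1]), np.float64(86.5)]
side nut_tray 0.7 [array([ 462.1, -332.9]), array([185.4, 131.2]), np.float64(11.8)]
```

View pics/w2.png

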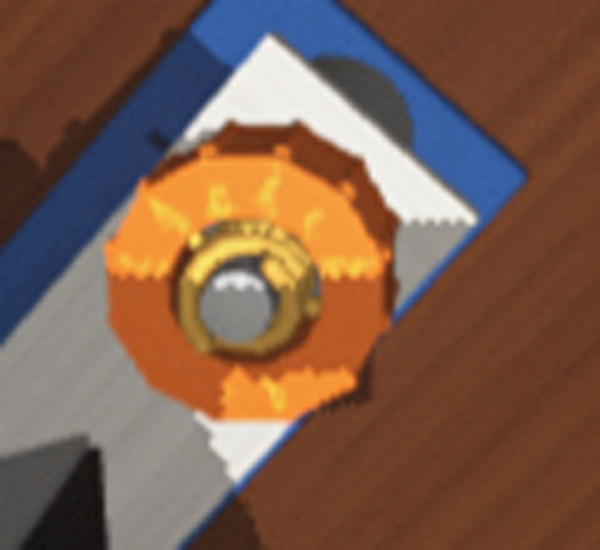

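```bash
python3 - <<'E'
from h import *
p=camera("wrist")
print(bp(227.4,211.6,174,p).round(1),bp(229.8,207.4,164,p).round(1)); st()
E
```

```text
[ 654.7 -107.6  174. ] [ 654.8 -108.4  164. ]
clock 4.1
joints [-0.266  0.476  1.206 -0.     1.46   2.091]
eef_pos [ 621.813 -131.391  334.629]
eef_rot [ 3.142  0.    -0.786]
wrist_force [-0.427 -1.145 -0.097]
finger_gap 94.353
finger_force 0.0
```

Request:
send_rows --series '[[[16.5,11.7,0],0,-1],[[16.5,11.7,-11],0,-1],[[0,0,-30],0,-1],[[0,0,-30],0,-1],[[0,0,-30],0,-1],[[0,0,0],0,1],[[0,0,0],0,1],[[0,0,0],0,1],[[0,0,0],0,1],[[0,0,0],0,1],[[0,0,0],0,1]]' --squeeze 30

```text
clock: 5.2
eef_pos: [654.9, -108.0, 234.3]
eef_rot: [-3.141, -0.001, -0.786]
wrist_force: [0.0, -0.4, 0.3]
finger_gap: 49.4
finger_force: 0.0
```

Request:
send_rows --series '[[[0,0,0],0,1],[[0,0,0],0,1],[[0,0,0.4],8,1],[[0,0,0.4],8,1],[[0,0,0.4],8,1]]'

```text
clock: 5.7
eef_pos: [654.7, -108.0, 234.6]
eef_rot: [3.142, 0.0, -0.362]
wrist_force: [-0.7, 0.7, -1.6]
finger_gap: 44.9
finger_force: 30.0
```

Request:
send_rows --series '[[[0,0,0.45],8,1],[[0,0,0.45],8,1],[[0,0,0.45],8,1],[[0,0,0.45],8,1],[[0,0,0.45],8,1],[[0,0,0.45],8,1],[[0,0,0.45],8,1],[[0,0,0.45],8,1],[[0,0,0.45],8,1],[[0,0,0.45],8,1],[[0,0,0.45],8,1],[[0,0,0.45],8,1]]'

```text
clock: 6.9
eef_pos: [654.8, -108.0, 240.0]
eef_rot: [-3.141, 0.0, 1.314]
wrist_force: [-0.5, -0.8, -0.7]
finger_gap: 44.9
finger_force: 30.0
```

Request:
send_rows --series '[[[0,0,0.45],8,1],[[0,0,0.45],8,1],[[0,0,0.45],8,1],[[0,0,0.45],8,1],[[0,0,0.45],8,1],[[0,0,0.45],8,1],[[0,0,0.45],8,1],[[0,0,0.45],8,1],[[0,0,0.45],8,1],[[0,0,0.45],8,1],[[0,0,0.45],8,1],[[0,0,0],0,1]]'

```text
clock: 8.1
eef_pos: [654.8, -108.0, 245.0]
eef_rot: [-3.142, -0.0, 2.846]
wrist_force: [-0.3, 0.4, -0.5]
finger_gap: 44.8
finger_force: 30.0
```

Request:
send_rows --series '[[[0,0,0],0,-0.5],[[0,0,0],0,-0.5],[[0,0,0],0,-0.5],[[0,0,0],-8,-0.5],[[0,0,0],-8,-0.5],[[0,0,0],-8,-0.5],[[0,0,0],-8,-0.5],[[0,0,0],-8,-0.5],[[0,0,0],-8,-0.5],[[0,0,0],-8,-0.5],[[0,0,0],-8,-0.5],[[0,0,0],-8,-0.5]]'

```text
clock: 9.3
eef_pos: [654.8, -108.0, 245.2]
eef_rot: [3.142, -0.0, 1.58]
wrist_force: [0.0, 0.1, 0.5]
finger_gap: 70.1
finger_force: 0.0
```

Request:
send_rows --series '[[[0,0,0],-8,-0.5],[[0,0,0],-8,-0.5],[[0,0,0],-8,-0.5],[[0,0,0],-8,-0.5],[[0,0,0],-8,-0.5],[[0,0,0],-8,-0.5],[[0,0,0],0,1],[[0,0,0],0,1],[[0,0,0],0,1],[[0,0,0],0,1],[[0,0,0],0,1]]'

```text
clock: 10.4
eef_pos: [654.8, -107.9, 245.3]
eef_rot: [-3.141, -0.0, 0.751]
wrist_force: [-0.8, 0.6, 0.5]
finger_gap: 45.1
finger_force: 29.9
```

Request:
send_rows --series '[[[0,0,0.45],8,1],[[0,0,0.45],8,1],[[0,0,0.45],8,1],[[0,0,0.45],8,1],[[0,0,0.45],8,1],[[0,0,0.45],8,1],[[0,0,0.45],8,1],[[0,0,0.45],8,1],[[0,0,0.45],8,1],[[0,0,0.45],8,1],[[0,0,0.45],8,1],[[0,0,0.45],8,1]]'

```text
clock: 11.6
eef_pos: [654.7, -108.2, 250.6]
eef_rot: [-3.141, 0.0, 2.431]
wrist_force: [-1.3, -1.9, 0.6]
finger_gap: 45.2
finger_force: 29.9
```

Request:
send_rows --series '[[[0,0,0.4],8,1],[[0,0,0.4],8,1],[[0,0,1],0,1],[[0,0,1],0,1],[[0,0,1],0,1],[[0,0,1],0,1]]'

```text
clock: 12.2
eef_pos: [654.8, -107.9, 255.4]
eef_rot: [-3.142, -0.0, 2.702]
wrist_force: [0.6, 0.0, -0.0]
finger_gap: 45.0
finger_force: 29.9
```

Request:
send_rows --series '[[[0,0,20],0,1],[[0,0,30],0,1],[[-18,-27,5],4.5,1],[[-18,-27,0],4.5,1],[[-18,-27,0],4.5,1],[[-18,-27,0],4.5,1],[[-18,-27,-20],4.5,1],[[-18,-26,-20],4.5,1],[[-19,-26,-20],4.5,1],[[-19,-26,-20],4.5,1],[[0,0,0],0,1],[[0,0,0],0,1]]'

```text
clock: 13.4
eef_pos: [508.7, -321.2, 230.5]
eef_rot: [3.141, -0.0, -2.954]
wrist_force: [-0.4, 0.2, 0.4]
finger_gap: 45.1
finger_force: 29.9
```

```bash
python3 - <<'E'
from h import *
p=camera("wrist"); cv2.imwrite("pics/w3.png",p["color"])
st()
for n in ["wrist","scene","side"]:
    q=camera(n)
    for d in regions_of("nut_tray",q)[:2]: print(n,round(d["confidence"],2),[np.round(x,1) for x in rect(q,d["mask"],20)])
    pts(q,["nut_tray"])
E
```

```text
clock 13.45
joints [-0.623  0.478  1.447  0.     1.216 -2.383]
eef_pos [ 509.266 -320.749  231.028]
eef_rot [-3.141e+00  1.000e-03 -2.952e+00]
wrist_force [ 0.87  -0.462 -0.906]
finger_gap 44.84
finger_force 29.861
wrist 0.68 [array([ 462.4, -327.9]), array([178.6, 120.5]), np.float64(11.0)]
nut_tray 0.71 [ 459. -331.    2.] px 277 147
scene 0.58 [array([ 468.1, -329.7]), array([188.6, 129.7]), np.float64(10.4)]
scene 0.43 [array([ 538.2, -484.1]), array([32.6, 57. ]), np.float64(85.5)]
nut_tray 0.83 [ 461. -329.    1.] px 186 271
side 0.89 [array([ 461.5, -331.6]), array([183.8, 131. ]), np.float64(11.2)]
side 0.64 [array([719.9, -22.9]), array([55.3, 32.3]), np.float64(40.8)]
nut_tray 0.78 [ 466. -325.   -3.] px 273 355
nut_tray 0.6 [644. 143. 176.] px 270 158
nut_tray 0.58 [643. 143. 134.] px 271 171
```

View pics/w3.png

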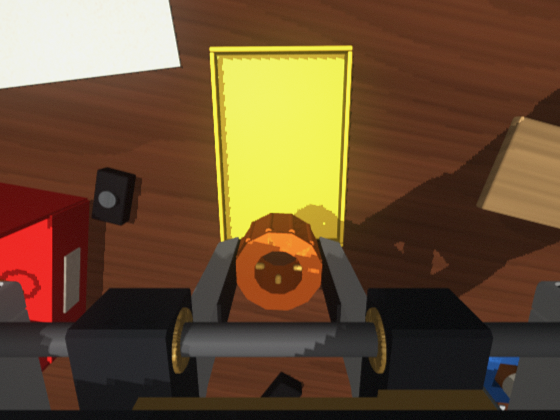

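The picture shows nut_r held level at (280,265) over the near end of the yellow tray. The tray hasn't moved.

Request:
send_rows --series '[[[-3,0,-30],0,1],[[0,0,-30],0,1],[[0,0,-30],0,1],[[0,0,-25],0,1],[[0,0,-4],0,1],[[0,0,-2],0,1],[[0,0,-1],0,1],[[0,0,0],0,1]]'

```text
clock: 14.7
eef_pos: [506.2, -321.3, 109.7]
eef_rot: [-3.14, 0.001, -2.951]
wrist_force: [0.1, -0.2, -0.3]
finger_gap: 45.2
finger_force: 29.9
```

Request:
send_rows --series '[[[0,0,-1],0,1],[[0,0,-1],0,1],[[0,0,-0.5],0,1],[[0,0,0],0,1]]'

```text
clock: 15.1
eef_pos: [506.0, -321.2, 107.4]
eef_rot: [-3.141, 0.001, -2.951]
wrist_force: [-6.6, 3.4, 12.7]
finger_gap: 45.0
finger_force: 29.9
```

Request:
send_rows --series '[[[0,0,0.5],0,-0.6],[[0,0,0],0,-0.6],[[0,0,0],0,-0.6],[[0,0,0],0,-0.6],[[0,0,25],0,-0.6],[[0,0,45],0,-0.6],[[0,0,45],-8,-0.6],[[0,0,45],-8,-0.6],[[0,0,45],-8,-0.6],[[0,0,20],-8,-0.6],[[5,20,0],-8,-0.6],[[5,20,0],-8,-0.6]]'

```text
clock: 16.3
eef_pos: [515.8, -280.8, 332.0]
eef_rot: [3.142, 0.001, 2.488]
wrist_force: [-0.7, 0.6, -0.8]
finger_gap: 75.4
finger_force: 0.0
```

Request:
send_rows --series '[[[9,30,0],-8,-0.6],[[9,30,0],-8,-0.6],[[9,30,0],-8,-0.6],[[9,30,0],-8,-0.6],[[9,30,0],-8,-0.6],[[9,30,0],-8,-0.6],[[9,30,0],-8,-0.6],[[9,30,0],-8,-0.6],[[9,30,0],-8,-0.6],[[9,30,0],-8,-0.6],[[9,30,0],-8,-0.6],[[9,30,0],-8,-0.6]]'

```text
clock: 17.5
eef_pos: [624.0, 80.3, 331.3]
eef_rot: [-3.141, 0.0, 0.814]
wrist_force: [0.4, 0.3, 1.0]
finger_gap: 75.4
finger_force: 0.0
```

Request:
send_rows --series '[[[0,20,0],-8,-1],[[0,20,0],-8,-1],[[0,0,0],-8,-1],[[0,0,0],-8,-1],[[0,0,0],-8,-1],[[0,0,0],-8,-1],[[0,0,0],-8,-1],[[0,0,0],-8,-1],[[0,0,0],-8,-1],[[0,0,0],0,-1]]'

```text
clock: 18.5
eef_pos: [623.8, 119.0, 331.2]
eef_rot: [3.141, 0.0, -0.44]
wrist_force: [-1.0, 0.5, -0.0]
finger_gap: 93.8
finger_force: 0.0
```

```bash
python3 - <<'E'
from h import *
p=camera("wrist"); cv2.imwrite("pics/w4.png",p["color"])
st(); pts(p,["nut_l","stud_l"])
for d in regions_of("nut_l",p)[:3]:
    x,y,w_,h_=cv2.boundingRect(d["mask"].astype(np.uint8)); print(x,y,w_,h_)
d=spot_point("nut_l",p)[0]["point"]; u=int(p["fx"]*d[0]/d[2]+p["cx"]); v=int(p["fy"]*d[1]/d[2]+p["cy"])
x0,y0=max(0,u-60),max(0,v-50); print(x0,y0)
cv2.imwrite("pics/w5.png",cv2.resize(p["color"][y0:y0+110,x0:x0+120],None,fx=5,fy=5,interpolation=2))
E
```

```text
clock 18.55
joints [0.131 0.476 1.213 0.    1.453 2.136]
eef_pos [623.808 119.003 331.263]
eef_rot [ 3.142  0.    -0.434]
wrist_force [0.56  0.577 0.108]
finger_gap 93.86
finger_force 0.0
nut_l 0.91 [641. 143. 131.] px 246 200
nut_l 0.81 [765. 120.  -1.] px 227 75
nut_l 0.76 [663. 305.   3.] px 139 212
stud_l 0.95 [643. 142. 177.] px 240 212
215 174 59 61
218 0 44 23
200 48 46 48
186 150
```

View pics/w5.png

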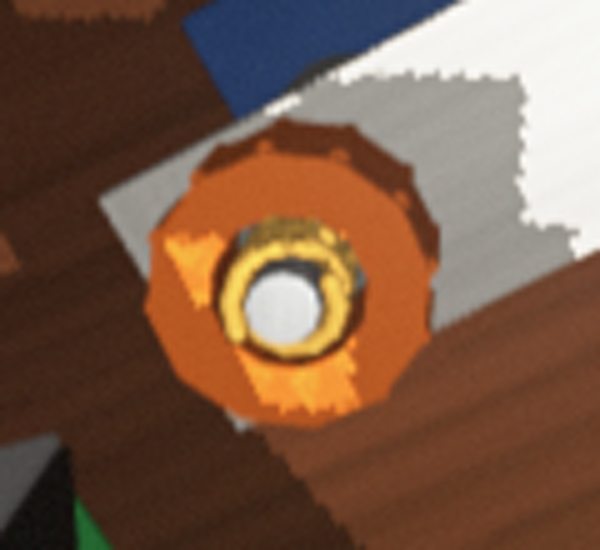

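The crop shows nut_l from above with its ring centre at about (244,208) and the stud top at (242.6,212). A flat faces the fingers.

```bash
python3 - <<'E'
from h import *
p=camera("wrist")
print(bp(242.6,212,174,p).round(1),bp(244.4,208,164,p).round(1))
E
```

```text
[641.8 141.3 174. ] [642.  140.8 164. ]
```

Request:
send_rows --series '[[[9,11,0],0,-1],[[9,11,-7],0,-1],[[0,0,-30],0,-1],[[0,0,-30],0,-1],[[0,0,-30],0,-1],[[0,0,0],0,1],[[0,0,0],0,1],[[0,0,0],0,1],[[0,0,0],0,1],[[0,0,0],0,1],[[0,0,0],0,1],[[0,0,0],0,1]]'

```text
clock: 20.0
eef_pos: [641.9, 141.1, 234.7]
eef_rot: [-3.141, -0.0, -0.437]
wrist_force: [-0.1, -0.2, 1.7]
finger_gap: 44.9
finger_force: 30.0
```

Request:
send_rows --series '[[[0,0,0],0,1],[[0,0,0],0,1],[[0,0,0.4],8,1],[[0,0,0.4],8,1],[[0,0,0.4],8,1],[[0,0,0.45],8,1],[[0,0,0.45],8,1],[[0,0,0.45],8,1],[[0,0,0.45],8,1]]'

```text
clock: 20.9
eef_pos: [641.7, 141.0, 237.1]
eef_rot: [-3.141, 0.001, 0.546]
wrist_force: [-0.3, -1.6, -0.4]
finger_gap: 45.2
finger_force: 30.0
```

Request:
send_rows --series '[[[0,0,0.45],8,1],[[0,0,0.45],8,1],[[0,0,0.45],8,1],[[0,0,0.45],8,1],[[0,0,0.45],8,1],[[0,0,0.45],8,1],[[0,0,0.45],8,1],[[0,0,0.45],8,1],[[0,0,0.45],8,1],[[0,0,0.45],8,1],[[0,0,0.45],8,1],[[0,0,0.45],8,1]]'

```text
clock: 22.1
eef_pos: [641.8, 140.9, 242.4]
eef_rot: [-3.141, -0.0, 2.221]
wrist_force: [0.6, -1.2, -1.6]
finger_gap: 45.6
finger_force: 30.0
```

Request:
send_rows --series '[[[0,0,0.45],8,1],[[0,0,0.45],8,1],[[0,0,0.45],8,1],[[0,0,0.45],8,1],[[0,0,0.45],8,1],[[0,0,0.45],8,1],[[0,0,0.45],8,1],[[0,0,0.45],8,1],[[0,0,0],0,1],[[0,0,0],0,-0.5],[[0,0,0],0,-0.5],[[0,0,0],0,-0.5]]'

```text
clock: 23.3
eef_pos: [641.7, 140.9, 246.3]
eef_rot: [-3.141, -0.0, -2.953]
wrist_force: [-0.1, -0.1, 0.6]
finger_gap: 65.8
finger_force: 0.0
```

Request:
send_rows --series '[[[0,0,0],-8,-0.5],[[0,0,0],-8,-0.5],[[0,0,0],-8,-0.5],[[0,0,0],-8,-0.5],[[0,0,0],-8,-0.5],[[0,0,0],-8,-0.5],[[0,0,0],-8,-0.5],[[0,0,0],-8,-0.5],[[0,0,0],-8,-0.5],[[0,0,0],-8,-0.5],[[0,0,0],-8,-0.5],[[0,0,0],-8,-0.5]]'

```text
clock: 24.5
eef_pos: [641.8, 141.0, 246.4]
eef_rot: [-3.141, 0.0, 1.65]
wrist_force: [-0.2, 0.1, 0.8]
finger_gap: 70.5
finger_force: 0.0
```

Request:
send_rows --series '[[[0,0,0],-8,-0.5],[[0,0,0],-8,-0.5],[[0,0,0],-8,-0.5],[[0,0,0],0,1],[[0,0,0],0,1],[[0,0,0],0,1],[[0,0,0],0,1],[[0,0,0],0,1],[[0,0,0],0,1]]'

```text
clock: 25.4
eef_pos: [641.8, 141.0, 246.6]
eef_rot: [3.141, -0.0, 1.239]
wrist_force: [-1.0, 0.2, 3.0]
finger_gap: 45.9
finger_force: 29.8
```

Request:
send_rows --series '[[[0,0,0.45],8,1],[[0,0,0.45],8,1],[[0,0,0.45],8,1],[[0,0,0.45],8,1],[[0,0,0.45],8,1],[[0,0,0.45],8,1],[[0,0,0.45],8,1],[[0,0,0.45],8,1],[[0,0,0.45],8,1],[[0,0,0.45],8,1],[[0,0,0.45],8,1],[[0,0,0.45],8,1]]'

```text
clock: 26.6
eef_pos: [642.0, 140.4, 252.0]
eef_rot: [-3.141, 0.001, 2.919]
wrist_force: [0.6, -2.5, 2.5]
finger_gap: 45.6
finger_force: 29.8
```

Request:
send_rows --series '[[[0,0,0.4],8,1],[[0,0,0.4],8,1],[[0,0,1],0,1],[[0,0,1],0,1],[[0,0,1],0,1],[[0,0,1],0,1]]'

```text
clock: 27.2
eef_pos: [641.8, 141.1, 256.3]
eef_rot: [-3.142, -0.0, -3.092]
wrist_force: [2.4, -0.9, -3.5]
finger_gap: 45.6
finger_force: 29.7
```

Request:
send_rows --series '[[[0,0,2],0,1],[[0,0,3],0,1],[[0,0,5],0,1],[[0,0,10],0,1]]'

```text
clock: 27.6
eef_pos: [641.7, 141.0, 276.1]
eef_rot: [-3.142, -0.001, -3.091]
wrist_force: [0.1, -0.2, -1.2]
finger_gap: 45.4
finger_force: 29.8
```

Request:
send_rows --series '[[[0,0,30],0,1],[[-16,-34,5],0,1],[[-16,-34,0],0,1],[[-16,-34,0],0,1],[[-16,-34,0],0,1],[[-16,-34,0],0,1],[[-16,-34,0],0,1],[[-16,-34,0],0,1],[[-16,-34,0],4,1],[[-16,-34,0],4,1],[[-16,-34,0],0,1]]'

```text
clock: 28.7
eef_pos: [480.8, -200.0, 312.5]
eef_rot: [-3.142, 0.0, -2.948]
wrist_force: [0.7, 0.2, -1.0]
finger_gap: 45.3
finger_force: 29.8
```

Request:
send_rows --series '[[[-16,-34,-20],0,1],[[-16,-34,-20],0,1],[[-16,-34,-20],0,1],[[-16,-37,-20],0,1],[[0,0,0],0,1],[[0,0,0],0,1]]'

```text
clock: 29.3
eef_pos: [417.6, -338.2, 232.0]
eef_rot: [3.141, -0.0, -2.952]
wrist_force: [0.5, -0.0, -0.4]
finger_gap: 45.7
finger_force: 29.8
```

```bash
python3 - <<'E'
from h import *
st()
for n in ["scene","side","wrist"]:
    q=camera(n)
    for d in regions_of("nut_tray",q)[:1]: print(n,round(d["confidence"],2),[np.round(x,1) for x in rect(q,d["mask"],20)])
    pts(q,["nut_tray","nut_l"])
cv2.imwrite("pics/w6.png",q["color"])
E
```

```text
clock 29.3
joints [-0.749  0.341  1.639  0.     1.162 -2.509]
eef_pos [ 417.568 -338.242  231.966]
eef_rot [ 3.141 -0.    -2.952]
wrist_force [ 0.542 -0.024 -0.375]
finger_gap 45.744
finger_force 29.762
scene 0.76 [array([ 467.6, -331.2]), array([187.9, 130.6]), np.float64(10.2)]
nut_tray 0.72 [ 461. -329.   -2.] px 186 272
nut_l 0.71 [770. 117.  -0.] px 343 231
nut_l 0.71 [742. 263.  -2.] px 360 201
nut_l 0.65 [661. 301.  -1.] px 348 184
nut_l 0.6 [829.  73.   3.] px 351 248
side 0.98 [array([ 462.2, -333.2]), array([186.2, 129.9]), np.float64(11.2)]
nut_tray 0.55 [ 466. -327.   -3.] px 274 355
nut_l 0.83 [ 413. -336.  127.] px 249 333
nut_l 0.8 [832.  70.  -0.] px 339 205
nut_l 0.72 [ 501. -319.    4.] px 287 346
nut_l 0.72 [ 532. -480.   -0.] px 331 406
wrist 0.93 [array([ 414.3, -337.7]), array([ 85.6, 120.5]), np.float64(11.1)]
nut_tray 0.71 [ 462. -328.    6.] px 279 242
nut_tray 0.34 [ 417. -336.  125.] px 281 243
nut_l 0.85 [ 416. -334.  126.] px 284 243
```

View pics/w6.png

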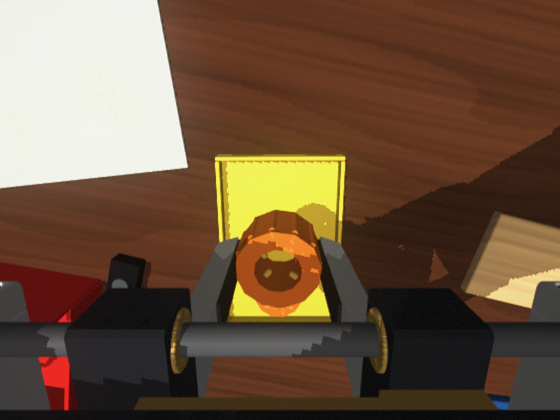

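nut_l is held at (280,260) over the free half of the tray, clear of the walls.

Request:
send_rows --series '[[[0,0,-30],0,1],[[0,0,-30],0,1],[[0,0,-30],0,1],[[0,0,-25],0,1],[[0,0,-6],0,1],[[0,0,-2],0,1],[[0,0,-0.5],0,1],[[0,0,0],0,1]]'

```text
clock: 30.7
eef_pos: [417.9, -338.1, 109.0]
eef_rot: [-3.141, 0.0, -2.951]
wrist_force: [-1.5, 1.4, 2.4]
finger_gap: 45.3
finger_force: 30.0
```

Request:
send_rows --series '[[[0,0,-1],0,1],[[0,0,0.5],0,-0.6],[[0,0,0],0,-0.6],[[0,0,0],0,-0.6],[[0,0,0],0,-0.6],[[0,0,25],0,-0.6],[[0,0,45],-7,-0.6],[[0,0,45],-7,-0.6],[[0,0,45],-7,-0.6],[[0,0,45],-7,-0.6]]'

```text
clock: 31.7
eef_pos: [417.5, -337.7, 314.5]
eef_rot: [-3.142, 0.0, 2.839]
wrist_force: [0.4, 0.3, 0.2]
finger_gap: 75.3
finger_force: 0.0
```

Request:
send_rows --series '[[[18,28,2],-7,-0.6],[[18,28,2],-7,-0.6],[[18,28,2],-7,-0.6],[[18,28,2],-7,-0.6],[[18,28,0],-7,-0.6],[[18,28,0],-7,-0.6],[[18,28,0],-7,-0.6],[[18,28,0],-7,-0.6],[[18,28,0],-7,-0.6],[[18,28,0],-7,-0.6],[[18,28,0],0,-0.6],[[0,0,0],0,-0.6]]'

```text
clock: 32.9
eef_pos: [616.9, -27.0, 319.9]
eef_rot: [-3.141, -0.001, 1.625]
wrist_force: [-0.4, -0.6, -0.6]
finger_gap: 75.1
finger_force: 0.0
```

```bash
python3 - <<'E'
from h import *
q=camera("wrist"); st()
cv2.imwrite("pics/w7.png",q["color"])
for t,z in [("bar",132),("strip",12),("rack",24)]:
    for d in regions_of(t,q)[:1]: print(t,round(d["confidence"],2),[np.round(x,1) for x in rect(q,d["mask"],z)])
pts(q,["bar","stud_l","strip","bottle_1"])
q=camera("side")
for t,z in [("strip",12),("nut_tray",20)]:
    for d in regions_of(t,q)[:1]: print(t,round(d["confidence"],2),[np.round(x,1) for x in rect(q,d["mask"],z)])
pts(q,["nut_l"])
E
```

```text
clock 32.95
joints [-0.106  0.44   1.291  0.     1.412 -0.159]
eef_pos [616.263 -28.542 319.987]
eef_rot [-3.141 -0.     1.625]
wrist_force [0.833 0.047 0.857]
finger_gap 75.137
finger_force 0.0
bar 0.86 [array([ 6.493e+02, -2.000e-01]), array([ 50.9, 275. ]), np.float64(3.0)]
strip 0.68 [array([443.5,  23.3]), array([293.6,  93.1]), np.float64(86.6)]
rack 0.82 [array([614.9,  15.6]), array([ 24. , 287.6]), np.float64(2.8)]
bar 0.8 [646.  22. 126.] px 316 155
stud_l 0.95 [ 653. -110.  172.] px 316 321
strip 0.87 [440.  38.  -2.] px 136 121
bottle_1 0.72 [ 738. -278.   -0.] px 350 352
strip 0.58 [array([441.1,  32.5]), array([330.3,  93. ]), np.float64(86.5)]
nut_tray 0.63 [array([ 461.5, -332.6]), array([185.1, 130. ]), np.float64(10.8)]
nut_l 0.76 [830.  70.  -1.] px 338 205
nut_l 0.75 [764. 122.   1.] px 311 200
nut_l 0.65 [ 504. -318.    9.] px 288 343
nut_l 0.6 [ 411. -338.    6.] px 252 366
```

View pics/w7.png

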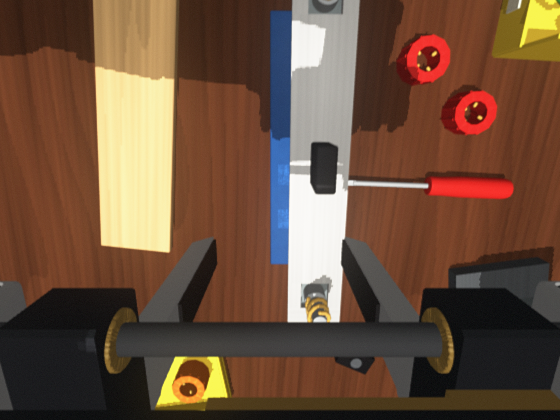

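The bar lies at 3.0° and its grip block is at (323,168). Both orange nuts are off the studs, and one is visible in the tray at (190,380). Next I grip the block across x.

Request:
send_rows --series '[[[16,22.5,0],0,-0.6],[[16,22.5,0],0,-0.6],[[0,0,-30],0,-0.6],[[0,0,-30],0,-0.6],[[0,0,-25],0,-0.6],[[0,0,0],0,1],[[0,0,0],0,1],[[0,0,0],0,1],[[0,0,0],0,1],[[0,0,0],0,1],[[0,0,0],0,1],[[0,0,0],0,1]]' --squeeze 50

```text
clock: 34.7
eef_pos: [647.8, 15.0, 235.8]
eef_rot: [3.141, 0.0, 1.622]
wrist_force: [-0.1, -0.3, -0.5]
finger_gap: 22.9
finger_force: 0.0
```

Request:
send_rows --series '[[[0,0,0],0,1],[[0,0,0],0,1],[[0,0,0],0,1],[[0,0,1],0,1],[[0,0,2],0,1],[[0,0,4],0,1],[[0,0,8],0,1]]'

```text
clock: 35.4
eef_pos: [647.6, 15.0, 250.3]
eef_rot: [-3.14, -0.0, 1.622]
wrist_force: [-0.5, 0.6, -4.5]
finger_gap: 15.5
finger_force: 50.0
```

Request:
send_rows --series '[[[0,0,20],0,1],[[0,0,25],0,1],[[0,0,25],0,1],[[-25,2,0],0,1],[[-30,3,0],-2,1],[[-30,3,0],-2,1],[[-30,3,0],-2,1],[[-30,3,0],0,1],[[-30,3,0],0,1],[[-30,1,0],0,1],[[0,0,0],0,1],[[0,0,0],0,1]]'

```text
clock: 36.6
eef_pos: [442.8, 33.0, 321.6]
eef_rot: [3.14, -0.0, 1.517]
wrist_force: [0.2, -0.2, -3.1]
finger_gap: 15.5
finger_force: 50.0
```

```bash
python3 - <<'E'
from h import *
st()
for n in ["wrist","scene","side"]:
  q=camera(n); z0=read_state()["eef_pos"][2]-111.5
  if n=="wrist": cv2.imwrite("pics/w8.png",q["color"])
  for t,z in [("bar",z0+8),("strip",12)]:
    for d in regions_of(t,q)[:1]: print(n,t,round(d["confidence"],2),[np.round(x,1) for x in rect(q,d["mask"],z)])
  pts(q,["bar","strip"])
E
```

```text
clock 36.6
joints [-0.008  0.044  1.776 -0.     1.32   0.045]
eef_pos [442.796  33.017 321.625]
eef_rot [ 3.14  -0.     1.517]
wrist_force [ 0.156 -0.177 -3.121]
finger_gap 15.543
finger_force 49.998
wrist bar 0.65 [array([444.5,  74.1]), array([189.3,  50.8]), np.float64(86.7)]
wrist strip 0.7 [array([451.4, 191.3]), array([ 8.1, 52.4]), np.float64(87.0)]
bar 0.59 [439.  36. 209.] px 272 238
scene bar 0.6 [array([442.3,  32.3]), array([319.8,  72.1]), np.float64(86.3)]
scene strip 0.65 [array([445.9,  32.7]), array([326.3,  99.5]), np.float64(86.9)]
bar 0.9 [442.  36. 206.] px 252 160
strip 0.66 [442.  34.   2.] px 255 199
side strip 0.57 [array([441.7,  31.6]), array([329.7,  92.8]), np.float64(87.1)]
bar 0.61 [447.  32. 215.] px 211 188
strip 0.7 [444.  37.   1.] px 218 248
```

View pics/w8.png

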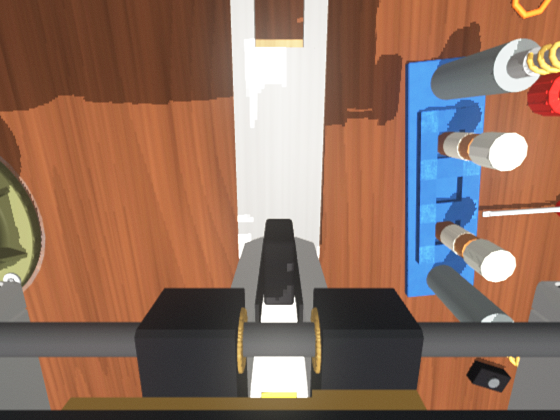

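The bar is held centred over the strip, seen running from (280,0) to (280,400). The two bottles show at (500,150) and (495,260). Lowering the bar.

Request:
send_rows --series '[[[0,0,-35],0,1],[[0,0,-35],0,1],[[0,0,-35],0,1],[[0,0,-35],0,1],[[0,0,-35],0,1],[[0,0,-15],0,1],[[0,0,-4],0,1],[[0,0,-2],0,1],[[0,0,-1],0,1],[[0,0,0],0,1]]'

```text
clock: 38.35
eef_pos: [443.2, 33.0, 124.4]
eef_rot: [3.14, -0.0, 1.517]
wrist_force: [-0.6, 0.2, -4.4]
finger_gap: 15.6
finger_force: 50.0
```

Request:
send_rows --series '[[[0,0,-1],0,1],[[0,0,-1],0,1],[[0,0,0],0,1]]'

```text
clock: 38.65
eef_pos: [443.3, 33.0, 123.7]
eef_rot: [3.14, -0.0, 1.518]
wrist_force: [-10.3, -1.6, 26.3]
finger_gap: 15.7
finger_force: 50.0
```

Request:
send_rows --series '[[[0,0,1.5],0,1],[[0,0,0],0,-0.5],[[0,0,0],0,-0.5],[[0,0,0],0,-0.5],[[0,0,0],0,-0.5],[[0,0,30],0,-0.5],[[0,0,40],0,-0.5],[[0,0,40],0,-0.5],[[0,0,40],0,-0.5],[[20,5,10],0,-0.5],[[30,7,0],2,-0.5],[[30,7,0],2,-0.5]]' --squeeze 20

```text
clock: 39.85
eef_pos: [523.8, 52.2, 283.8]
eef_rot: [3.14, 0.0, 1.588]
wrist_force: [0.7, -0.7, -0.2]
finger_gap: 70.2
finger_force: 0.0
```

Request:
send_rows --series '[[[30,0,0],2,-0.5],[[30,0,0],0,-0.5],[[20,0,0],0,-0.5],[[0,0,0],0,-0.5]]'

```text
clock: 40.25
eef_pos: [604.1, 51.9, 282.0]
eef_rot: [-3.141, -0.0, 1.622]
wrist_force: [-0.4, 0.4, -0.2]
finger_gap: 70.7
finger_force: 0.0
```

```bash
python3 - <<'E'
from h import *
st(); q=camera("wrist"); cv2.imwrite("pics/w9.png",q["color"])
pts(q,["bottle_1","strip","bar"])
for n in ["side","scene"]:
  q=camera(n)
  for t,z in [("bar",20),("strip",12),("mat",4)]:
    for d in regions_of(t,q)[:1]: print(n,t,round(d["confidence"],2),[np.round(x,1) for x in rect(q,d["mask"],z)])
  pts(q,["bottle_1","bar","strip","mat"])
E
```

```text
clock 40.25
joints [ 0.025  0.442  1.376  0.     1.325 -0.026]
eef_pos [604.116  51.915 282.039]
eef_rot [-3.141 -0.     1.622]
wrist_force [-0.35   0.35  -0.247]
finger_gap 70.733
finger_force 0.0
bottle_1 0.89 [656. -38.  14.] px 318 266
bottle_1 0.83 [647.  68.  12.] px 318 177
bar 0.71 [439.  36.  10.] px 132 195
side bar 0.69 [array([442.7,  32.3]), array([315.1,  51.2]), np.float64(87.2)]
side strip 0.93 [array([442.7,  32.3]), array([328.5,  91.8]), np.float64(86.5)]
side mat 0.55 [array([503.8, 309.8]), array([173.3, 122.5]), np.float64(7.7)]
bottle_1 0.59 [646.  72.  12.] px 282 218
bottle_1 0.56 [653. -43.  13.] px 300 243
bar 0.57 [446.  39.  16.] px 218 244
bar 0.23 [550. 483.   0.] px 211 154
strip 0.74 [444.  34.   4.] px 218 248
strip 0.73 [740. 260.   4.] px 287 176
mat 0.72 [504. 312.   2.] px 212 185
scene bar 0.93 [array([442.4,  27.8]), array([301.3,  58.2]), np.float64(86.6)]
scene strip 0.63 [array([447.2,  33.1]), array([321.4,  96.8]), np.float64(85.9)]
scene mat 0.69 [array([510.4, 309.7]), array([159.7, 117.3]), np.float64(6.2)]
bottle_1 0.59 [649.  70.  13.] px 307 220
bottle_1 0.49 [651. -45.  13.] px 287 242
bar 0.74 [445.  36.  10.] px 256 198
strip 0.96 [443.  37.   2.] px 256 199
mat 0.7 [507. 312.  -0.] px 316 163
```

View pics/w9.png

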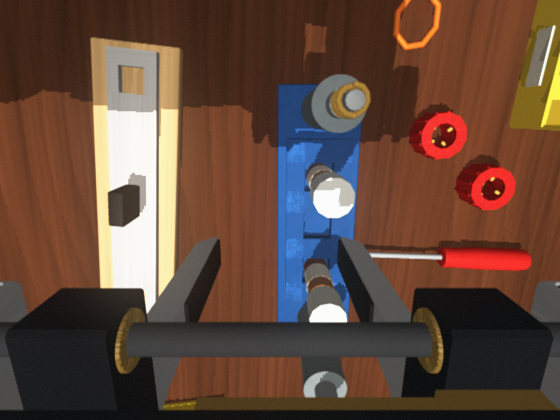

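The bar lies centred on the strip at (132,190). The bottle caps are at (334,197) and (328,305), and the middle pocket is empty.

```bash
python3 - <<'E'
from h import *
q=camera("wrist")
print(bp(334,197,120,q).round(1),bp(328,308,120,q).round(1)); 
for d in regions_of("mat",camera("scene"))[:0]: pass
E
```

```text
[645.   72.1 120. ] [649.5 -26.9 120. ]
```

Request:
send_rows --series '[[[20.5,10,0],0,-0.5],[[20.5,9.8,0],0,-0.5],[[0,0,-30],0,-0.5],[[0,0,-30],0,-0.5],[[0,0,-30],0,-0.5],[[0,0,-9],0,-0.5],[[0,0,0],0,1],[[0,0,0],0,1],[[0,0,0],0,1],[[0,0,0],0,1],[[0,0,0],0,1],[[0,0,0],0,1]]'

```text
clock: 42.6
eef_pos: [644.0, 71.8, 184.8]
eef_rot: [3.141, 0.0, 1.622]
wrist_force: [-0.6, 0.3, 1.7]
finger_gap: 32.1
finger_force: 20.0
```

Request:
send_rows --series '[[[0,0,0],0,1],[[0,0,3],0,1],[[0,0,10],0,1],[[0,0,15],0,1],[[0,0,20],0,1],[[0,0,20],0,1],[[0,0,20],0,1],[[0,0,0],0,1]]'

```text
clock: 43.4
eef_pos: [644.4, 71.9, 276.1]
eef_rot: [3.136, 0.0, 1.622]
wrist_force: [-0.2, -0.9, -0.6]
finger_gap: 32.1
finger_force: 20.0
```

Request:
send_rows --series '[[[-15,0,0],0,1],[[-25,0,0],0,1],[[-25,5,0],0,1],[[-20,10,0],0,1],[[-12,20,0],0,1],[[0,30,0],0,1],[[0,30,0],0,1],[[0,30,0],0,1],[[0,30,0],0,1],[[0,30,0],0,1],[[0,30,0],0,1],[[0,16,0],0,1]]'

```text
clock: 44.6
eef_pos: [546.3, 304.6, 271.4]
eef_rot: [-3.141, 0.0, 1.624]
wrist_force: [0.4, -0.5, -1.6]
finger_gap: 31.8
finger_force: 20.0
```

Request:
send_rows --series '[[[0,8,0],0,1],[[0,0,-20],0,1],[[0,0,-20],0,1],[[0,0,-20],0,1],[[0,0,0],0,1]]'

```text
clock: 45.1
eef_pos: [546.3, 309.5, 209.3]
eef_rot: [-3.137, 0.002, 1.621]
wrist_force: [-0.2, 0.5, -0.4]
finger_gap: 31.8
finger_force: 20.0
```

```bash
python3 - <<'E'
from h import *
st(); q=camera("wrist"); cv2.imwrite("pics/w10.png",q["color"])
for n in ["wrist","side","scene"]:
  if n!="wrist": q=camera(n)
  for d in regions_of("mat",q)[:1]: print(n,round(d["confidence"],2),[np.round(x,1) for x in rect(q,d["mask"],4)])
  pts(q,["bottle_1","mat"])
E
```

```text
clock 45.1
joints [ 0.457  0.558  1.379 -0.     1.21   0.407]
eef_pos [546.275 309.513 209.339]
eef_rot [-3.137e+00  2.000e-03  1.621e+00]
wrist_force [-0.238  0.481 -0.377]
finger_gap 31.789
finger_force 19.999
wrist 0.94 [array([505.6, 310.4]), array([169.9, 120.6]), np.float64(5.2)]
bottle_1 0.82 [545. 310.  36.] px 277 214
mat 0.79 [505. 311.   3.] px 235 200
side 0.58 [array([507.5, 311. ]), array([176.6, 125.5]), np.float64(6.0)]
bottle_1 0.71 [550. 310.  43.] px 225 172
bottle_1 0.7 [650. -40.  13.] px 298 243
mat 0.93 [502. 309.   1.] px 211 186
scene 0.85 [array([506.7, 308. ]), array([169.8, 120.4]), np.float64(5.2)]
bottle_1 0.63 [651. -41.  12.] px 287 241
bottle_1 0.59 [553. 311.  42.] px 326 161
mat 0.83 [508. 309.  -1.] px 316 163
```

View pics/w10.png

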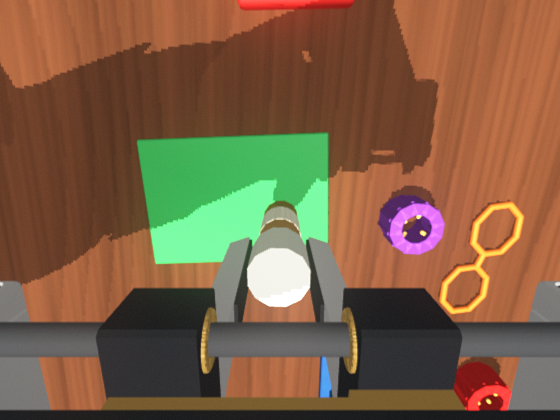

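The bottle is held upright over the right half of the mat, cap at (280,275).

Request:
send_rows --series '[[[0,0,-12],0,1],[[0,0,-10],0,1],[[0,0,-5],0,1],[[0,0,-2],0,1],[[0,0,-1],0,1],[[0,0,0],0,1],[[0,0,0],0,1]]'

```text
clock: 46.4
eef_pos: [546.9, 310.8, 182.5]
eef_rot: [3.141, -0.0, 1.622]
wrist_force: [-0.6, 0.4, -0.8]
finger_gap: 32.1
finger_force: 20.0
```

Request:
send_rows --series '[[[0,0,-2],0,1],[[0,0,-1],0,1],[[0,0,-1],0,1],[[0,0,0],0,1]]'

```text
clock: 46.8
eef_pos: [546.8, 310.8, 177.9]
eef_rot: [-3.141, 0.0, 1.622]
wrist_force: [0.3, -0.2, -1.2]
finger_gap: 31.6
finger_force: 20.0
```

Request:
send_rows --series '[[[0,0,-0.7],0,1],[[0,0,-0.5],0,1],[[0,0,0],0,1]]'

```text
clock: 47.1
eef_pos: [546.8, 310.8, 176.8]
eef_rot: [-3.142, 0.0, 1.622]
wrist_force: [0.3, 0.1, -1.0]
finger_gap: 32.2
finger_force: 20.0
```

Request:
send_rows --series '[[[0,0,-0.6],0,1],[[0,0,-0.5],0,1],[[0,0,0],0,1]]'

```text
clock: 47.4
eef_pos: [547.1, 310.9, 176.5]
eef_rot: [3.14, -0.0, 1.622]
wrist_force: [-0.1, 0.3, 4.4]
finger_gap: 31.8
finger_force: 20.0
```

Request:
send_rows --series '[[[0,0,0.3],0,1],[[0,0,0],0,0.2],[[0,0,0],0,0],[[0,0,0],0,-0.2],[[0,0,0],0,-0.4],[[0,0,0],0,-0.5],[[0,0,15],0,-0.5],[[0,0,30],0,-0.5],[[0,0,40],0,-0.5],[[0,0,38],0,-0.5],[[0,-25,0],0,-0.5],[[0,-30,0],0,-0.5]]'

```text
clock: 48.6
eef_pos: [546.6, 255.8, 301.5]
eef_rot: [3.139, -0.001, 1.624]
wrist_force: [-0.6, -0.4, -0.8]
finger_gap: 70.2
finger_force: 0.0
```

Request:
send_rows --series '[[[6,-30,0],0,-0.5],[[6,-30,0],0,-0.5],[[6,-30,0],0,-0.5],[[6,-30,0],0,-0.5],[[6,-30,0],0,-0.5],[[6,-30,0],0,-0.5],[[6,-30,0],0,-0.5],[[6,-30,0],0,-0.5],[[6,-30,0],0,-0.5],[[6,-30,0],0,-0.5],[[0,-10,0],0,-0.5],[[0,0,0],0,-0.5]]'

```text
clock: 49.8
eef_pos: [606.7, -55.1, 299.8]
eef_rot: [3.141, 0.0, 1.62]
wrist_force: [0.3, 0.0, -0.3]
finger_gap: 70.5
finger_force: 0.0
```

```bash
python3 - <<'E'
from h import *
st(); q=camera("wrist"); cv2.imwrite("pics/w11.png",q["color"])
pts(q,["bottle_1"])
for d in regions_of("bottle_1",q)[:2]: print(cv2.boundingRect(d["mask"].astype(np.uint8)))
m=cv2.inRange(q["color"],(200,200,200),(255,255,255)); n,l,s,c=cv2.connectedComponentsWithStats(m)
for i in range(1,n):
    if s[i,4]>300: print(s[i],c[i],bp(*c[i],120,q).round(1))
q=camera("side"); pts(q,["bottle_1"])
E
```

```text
clock 49.8
joints [-0.151  0.435  1.345  0.     1.362 -0.2  ]
eef_pos [606.694 -55.093 299.808]
eef_rot [3.141 0.    1.62 ]
wrist_force [ 0.263  0.05  -0.273]
finger_gap 70.533
finger_force 0.0
bottle_1 0.83 [655. -39.  14.] px 321 175
bottle_1 0.64 [ 739. -280.   -1.] px 364 346
(307, 164, 46, 52)
(162, 358, 76, 54)
[ 108   69   46  167 5260] [133.00456274 163.16863118] [485.6 -18.8 120. ]
[ 314  177   39   38 1010] [331.58316832 196.77326733] [650.2 -38.9 120. ]
bottle_1 0.57 [548. 309.   7.] px 225 181
bottle_1 0.35 [550. 482.   1.] px 211 154
```

View pics/w11.png

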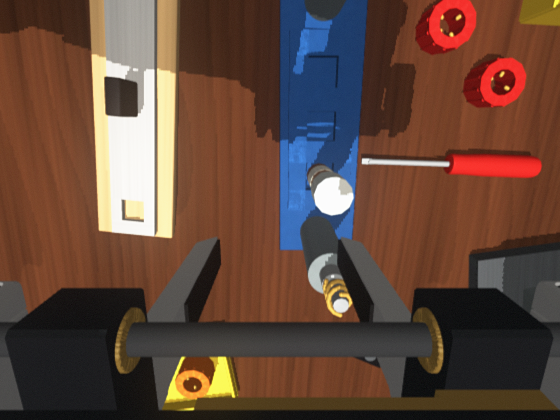

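The remaining bottle's cap is at (333,196), the left and middle pockets are empty, and the first bottle stands on the mat.

Request:
send_rows --series '[[[22,8.4,0],0,-0.5],[[22,8.4,0],0,-0.5],[[0,0,-35],0,-0.5],[[0,0,-35],0,-0.5],[[0,0,-30],0,-0.5],[[0,0,-15],0,-0.5],[[0,0,0],0,-0.5],[[0,0,0],0,1],[[0,0,0],0,1],[[0,0,0],0,1],[[0,0,0],0,1],[[0,0,0],0,1]]'

```text
clock: 51.25
eef_pos: [650.9, -37.4, 184.6]
eef_rot: [3.141, 0.0, 1.622]
wrist_force: [0.1, -0.3, 0.6]
finger_gap: 34.1
finger_force: 0.1
```

Request:
send_rows --series '[[[0,0,0],0,1],[[0,0,0],0,1],[[0,0,0],0,1],[[0,0,3],0,1],[[0,0,10],0,1],[[0,0,15],0,1],[[0,0,20],0,1],[[0,0,20],0,1],[[0,0,20],0,1],[[0,0,0],0,1]]'

```text
clock: 52.25
eef_pos: [651.4, -37.4, 276.2]
eef_rot: [3.136, 0.001, 1.622]
wrist_force: [-0.3, -0.1, -0.7]
finger_gap: 32.3
finger_force: 20.0
```

Request:
send_rows --series '[[[-15,0,0],0,1],[[-25,0,0],0,1],[[-25,5,0],0,1],[[-25,15,0],0,1],[[-25,20,0],0,1],[[-25,20,0],0,1],[[-25,20,0],0,1],[[-20,25,0],0,1],[[0,30,0],0,1],[[0,30,0],0,1],[[0,30,0],0,1],[[0,30,0],0,1]]'

```text
clock: 53.45
eef_pos: [465.4, 188.8, 271.8]
eef_rot: [-3.141, 0.0, 1.622]
wrist_force: [-0.2, -0.8, -1.0]
finger_gap: 32.3
finger_force: 20.0
```

Request:
send_rows --series '[[[0,30,0],0,1],[[0,30,0],0,1],[[0,30,0],0,1],[[0,20,0],0,1],[[0,8,0],0,1],[[0,0,-20],0,1],[[0,0,-20],0,1],[[0,0,-20],0,1],[[0,0,-10],0,1],[[0,0,-10],0,1],[[0,0,0],0,1],[[0,0,0],0,1]]'

```text
clock: 54.65
eef_pos: [466.1, 305.6, 192.7]
eef_rot: [3.141, -0.0, 1.622]
wrist_force: [0.2, 0.4, -2.4]
finger_gap: 32.7
finger_force: 20.0
```

```bash
python3 - <<'E'
from h import *
st(); q=camera("wrist"); cv2.imwrite("pics/w12.png",q["color"])
E
```

```text
clock 54.65
joints [ 0.515  0.429  1.616 -0.     1.096  0.463]
eef_pos [466.05  305.581 192.658]
eef_rot [ 3.141 -0.     1.622]
wrist_force [ 0.247  0.382 -2.38 ]
finger_gap 32.669
finger_force 20.0
```

View pics/w12.png

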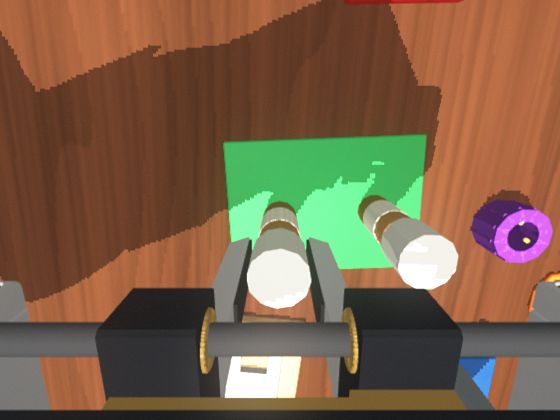

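The first bottle stands upright on the mat, cap at (420,258). The second is held over the left half at (280,275).

Request:
send_rows --series '[[[0,0,-8],0,1],[[0,0,-4],0,1],[[0,0,-2],0,1],[[0,0,-1],0,1],[[0,0,-0.5],0,1],[[0,0,0],0,1]]'

```text
clock: 55.3
eef_pos: [465.8, 305.6, 176.7]
eef_rot: [3.141, -0.0, 1.622]
wrist_force: [0.1, -0.8, -1.8]
finger_gap: 32.3
finger_force: 20.0
```

Request:
send_rows --series '[[[0,0,-0.6],0,1],[[0,0,-0.4],0,1],[[0,0,0],0,1]]'

```text
clock: 55.6
eef_pos: [466.0, 305.8, 176.4]
eef_rot: [3.141, -0.001, 1.622]
wrist_force: [-2.0, -0.3, 5.8]
finger_gap: 32.4
finger_force: 20.0
```

Request:
send_rows --series '[[[0,0,0.3],0,1],[[0,0,0],0,0.2],[[0,0,0],0,0],[[0,0,0],0,-0.15],[[0,0,0],0,-0.3],[[0,0,0],0,-0.3],[[0,0,15],0,-0.3],[[0,0,30],0,-0.3],[[0,0,40],0,-0.3],[[0,0,40],0,-0.3],[[0,-30,0],0,-0.3],[[0,-30,0],0,-0.3]]'

```text
clock: 56.8
eef_pos: [465.7, 245.3, 301.9]
eef_rot: [3.14, -0.001, 1.624]
wrist_force: [0.2, 0.1, -0.9]
finger_gap: 61.0
finger_force: 0.0
```

Request:
send_rows --series '[[[0,-30,0],0,-0.3],[[0,-30,0],0,-0.3],[[0,-30,0],0,-0.3],[[0,0,0],0,-0.3],[[0,0,0],0,-0.3]]'

```text
clock: 57.3
eef_pos: [465.9, 155.4, 301.1]
eef_rot: [3.141, -0.0, 1.621]
wrist_force: [0.6, 0.2, 0.0]
finger_gap: 61.1
finger_force: 0.0
```

```bash
python3 - <<'E'
from h import *
st(); q=camera("side"); r=camera("scene")
for p in (q,r): pts(p,["bottle_1","nut_l","nut_tray","bar"])
a=cv2.resize(q["color"][110:410,150:420],(405,450)); b=cv2.resize(r["color"][110:310,140:400],(390,300))
c=np.zeros((450,795,3),np.uint8); c[:,:405]=a; c[:300,405:]=b; cv2.imwrite("pics/f.png",c)
E
```

```text
clock 57.3
joints [0.247 0.17  1.685 0.    1.286 0.197]
eef_pos [465.891 155.431 301.065]
eef_rot [ 3.141 -0.     1.621]
wrist_force [0.623 0.165 0.04 ]
finger_gap 61.082
finger_force 0.0
bottle_1 0.73 [550. 309.   8.] px 226 181
bottle_1 0.5 [465. 302.   8.] px 200 188
nut_l 0.87 [ 510. -326.    6.] px 292 346
nut_l 0.83 [832.  70.   1.] px 339 205
nut_l 0.65 [764. 124.   1.] px 311 200
nut_l 0.65 [663. 303.  -1.] px 260 175
nut_tray 0.8 [ 473. -332.   -1.] px 277 356
nut_tray 0.57 [548. 309.   4.] px 225 182
bar 0.74 [447.  36.  17.] px 219 244
bottle_1 0.56 [552. 310.   4.] px 325 168
bottle_1 0.55 [463. 300.   0.] px 305 159
nut_l 0.64 [666. 299.  -0.] px 349 184
nut_l 0.6 [769. 121.   2.] px 344 230
nut_l 0.51 [829.  71.   4.] px 350 248
nut_l 0.47 [641. 143. 174.] px 320 175
nut_tray 0.66 [ 466. -336.    2.] px 185 273
bar 0.74 [444.  39.   8.] px 256 197
```

View pics/f.png

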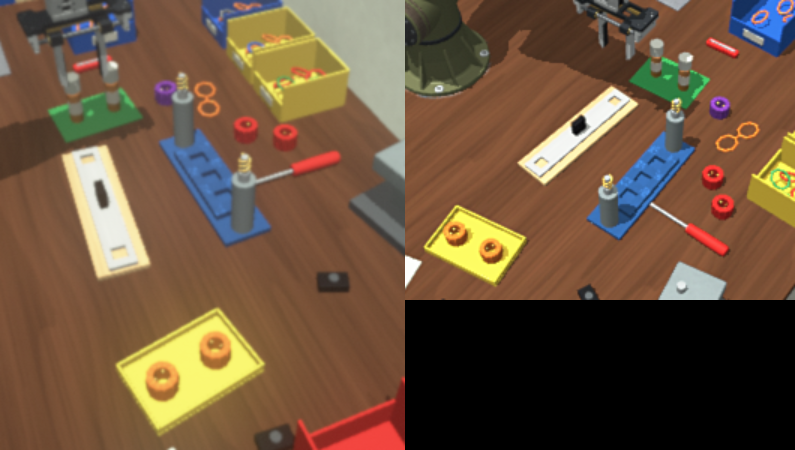

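Both nuts are in the tray at (162,380) and (214,350). The bar lies on the strip at (100,205), both bottles stand on the mat at (75,97) and (112,85), and the rack is empty. The gripper is clear of everything, so I'm handing in.

```bash
python3 -c "
from cell import sign_off
print(sign_off())"
```

```text
the job is handed in; nothing more can be done
None
```

The job is done and handed in at about 57 s: both orange nuts are in the yellow tray, the bar lies flat and centred on the wooden strip, and the two bottles that were in the rack stand upright on the green mat; I don't know the judge's result, since `sign_off` doesn't report one.

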